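Unhook the drawplate and stand it in its holder

TASK

Take the steel drawplate off the barbed hanger: raise it, tip its top back towards the post and work its slot out over the barb without forcing it. Then stand it upright in the slot of the blue holder, row of small holes downwards, still held until it is right at the bottom, and let go. Leave the pliers, the tape roll and the charcoal block where they are.

Things in the scene. Friction and masses are not known exactly. Their poses are not given: they have to be found in the camera images.
- hanger: Barbed hanger, fixed: green foot 110 x 110 x 8 mm, steel post 10 mm thick. Origin: underside of the foot, on the post's axis; z up, x the way the hook points. Its arm is a round bar 8 mm thick; the bar's axis runs from the post's top along +x at z = 170 mm to x = 60 mm, bends up 60 degrees to (74, 0, 194) mm, and from that tip a red barb of the same bar goes back to (64, 0, 197) mm.
- hanger_bend (a point): Point on the axis of the hanger's arm where it bends upward (60, 0, 170 mm in the hanger's frame); axes as the hanger's.
- drawplate: Loose steel drawplate, 10 mm thick (x), 50 wide (y), 120 high (z), about 0.3 kg, small holes in its lower part. Origin: centre of its underside. It hangs by its slot on the hanger's arm, its x roughly along the hanger's +x, 23 to 40 mm from the post's axis. It can be gripped from above across its width at the height of the slot, the arm passing between the fingers.
- drawplate_slot (a point): Centre of the drawplate's closed hanging slot; axes as the drawplate's. The slot goes through along x, is 20 mm wide (y) and 30 high (z 78 to 108 mm above the underside), under a 12 mm bridge. It cannot pass the bent, barbed end level; raised off the arm and tipped 40 to 45 degrees about y (top towards the post, underside outwards) it passes with 2 to 3 mm to spare above and below.
- holder: Blue drawplate holder, fixed: block 50 (x) x 92 (y) x 45 (z) mm on a flange 90 x 92 x 7 mm. Origin: centre of its underside, z up. One blind upright slot in its top, 14 mm (x) by 56 mm (y), 38 mm deep, with a 3 mm chamfer at the mouth (z = 45 mm); the drawplate fits in it either way round.
- holder_floor (a point): Centre of the floor of the holder's slot, 7 mm above the bench; axes as the holder's.
- flat_pliers: Bystander: flat-nose pliers with red grips, 44 x 141 x 11 mm, lying on the bench; origin centre of underside.
- tape_roll: Bystander: roll of masking tape, 96 mm across, 25 mm high, lying; origin centre of underside.
- charcoal: Bystander: black charcoal soldering block, 57 x 100 x 33 mm; origin centre of underside.
Things that resemble listed ones, but are neither listed nor needed, are in the scene too. Several things have the shape of the hanger; the one meant has the colours described above.

How it is judged (in metres and radians):
On the way, in this order (a step that is already met when the one before it is completed fails the run):
1. the drawplate is held clear of the hanger, its slot more than 100 mm from the arm's bend (distance between drawplate_slot and hanger_bend above 0.1 m and contact force between the fingers and drawplate above 1 N), for 0.1 s.
2. the drawplate, still held, has been lowered to within 6 mm of the bottom of the holder's slot (z of drawplate in the frame of holder_floor below 0.006 m and horizontal distance between drawplate and holder_floor below 0.008 m and contact force between the fingers and drawplate above 1 N), for 0.1 s.
At the end, for the whole second after the job is handed in: The drawplate stands upright (within 0.15 rad), holes downwards, in the holder's slot, its underside within 4 mm of the slot's floor and within 8 mm of its centre, at rest and released (z of drawplate in the frame of holder_floor between -0.003 and 0.004 m and horizontal distance between drawplate and holder_floor below 0.008 m and angle between drawplate's own z axis and vertical below 0.15 rad and contact force between the fingers and drawplate below 0.1 N and linear speed of drawplate below 0.01 m/s); the robot touches nothing.
It fails at once if the drawplate is forced against the hanger with more than 40 N (contact force between drawplate and hanger above 40 N).
It fails at once if the pliers are moved more than 20 mm (distance of flat_pliers from where it was at the start of the episode above 0.02 m).
It fails at once if the tape roll is moved more than 20 mm (distance of tape_roll from where it was at the start of the episode above 0.02 m).
It fails at once if the charcoal block is moved more than 20 mm (distance of charcoal from where it was at the start of the episode above 0.02 m).
It also fails if it takes over 51 s, if anything falls off the work surface, if the arm or the gripper's body presses on something with over 40 N, if the wrist force passes 120 N, or if a joint passes its speed limit or range.

ROBOT

A 6-joint arm with a two-finger parallel gripper is mounted at the origin on a cart in front of the work surface, level with it; the furniture and walls round the work are solid. World frame = base frame: x ahead of the robot, y to its left, z up, the work surface at z = 0. Lengths are in mm, angles in rad, forces in N, time in s.
With the tool pointing down it reaches from about 300 to 775 mm from the base axis. Payload 14.6 kg.
Tool frame: the origin (TCP) lies at the very end of the fingers, on their centre line; the grasp point (between the pads) lies 19 mm behind it; z points along the fingers, y is the line along which they close (so a half turn about z gives the same grasp; the last joint's range is limited). The gripper opens to 94 mm and grips with 3 to 60 N. Pads are 16 mm wide; open, the fingers measure 119 mm over their backs; the gripper's body (75 mm by 177 mm) begins 78 mm behind the grasp point.
Start: joints at [1.158, 0.3, 1.521, -0, 1.321, -0.067], TCP at [186.419, 517.433, 205.446] pointing down, gripper open.
Joint ranges: [-3.03, 3.03], [-0.79, 2.21], [0.23, 2.52], [-1.04, 4.18], [0, 3.07], [-2.55, 2.55]. Speed limits (rad/s): [2.22, 2.22, 2.57, 3.14, 3.14, 3.14].

INTERFACE

Orientations are given as [roll, pitch, yaw] about the fixed x, y, z axes, in that order (R = Rz(yaw) Ry(pitch) Rx(roll)).
In Python, from cell import manip gives the robot as it stands.
- The arm moves only by the tool servo_tool, never from a script. Its argument "motion" is a list that holds one entry, the list of rows, each a list of 7 numbers: the shift along the world's x, y, z as a fraction of full scale, then the turn, a rotation vector about the world's x, y, z as a fraction of full scale, then the closure, from 0 (fully open) to 1 (shut). In form: [[[x, y, z, rx, ry, rz, gripper], ...]]. A call has 1 to 10 rows; each row is the pose to reach, as a shift and turn from the pose commanded when the call began, turning the shorter way round; what a row does not reach only later rows make up. Full scale, the value 1, is 0.5 m for a shift and pi rad for a turn. A row lasts 1/10 s, in which the tool goes at most 50 mm and 8.59 degrees, less where a joint would pass 70% of its speed; a pose out of reach is approached as far as the arm can. A call with a number of a shift or a turn outside -1 to 1 is refused whole. A call with a gripper value outside its range is refused whole. The fingers move at their own pace and stop on an object; "newtons" is the grip in N (left out, the last holds). Time passes only in rows, so rows that repeat a pose let the fingers close. It gives the time, the measured TCP pose, the force, the opening and the grip force at its end, in the units of the state.
- manip.read_state(): the state, without advancing time (a new reading comes with each control period).
- manip.camera(name): name is "scene" or "side" or "wrist"; returns a dict with "frame" (420x560x3 uint8, red, green, blue), "range_z" (420x560 float32, mm along the optical axis (not along the pixel's ray), 0 where there is no reading), "vfov" (degrees; the focal length in pixels is half the picture's height over the tangent of half this angle, whatever the lens; pixels are square), "cx", "cy" (the principal point, pixels), "cam_to_world" (4x4, takes a point from camera to world coordinates). Camera axes: x right, y down, z forward; pixel columns grow to the right and rows downward; lengths in mm; the calibration is good to about 2 mm. A picture is of the moment at which its call begins.
- manip.sign_off(): hands the job in; it is judged then, once.
The state is a dict: "clock": time; "joints": joint angles; "qd": joint speeds; "effort": joint torques, N m; "eef_pos": TCP position; "eef_rot": TCP orientation; "wrist_force": force on the tool from outside, world axes, zero at the start; "moment": the same for the moment, N m; "finger_gap": finger opening in mm; "finger_force": force on a finger pad.
Only numpy, scipy, OpenCV 4.12 (cv2) and the standard library are available. Lean on these libraries where they do the work, as an engineer would, in place of code of your own. Each camera call takes 0.05 s, during which the arm holds its last target. There are 200 camera calls.

## Working session

There is one attempt and no reset: what is moved stays moved. The work goes in short steps, Python scripts to look and compute and a tool call to move; the robot and the scene stay as the last step left them, time stands still between calls to the robot, and variables do not carry over. Pictures are saved under pics/ and viewed, at most 10 in all, crops included, and the job is handed in when it is done.

Besides the shell and the picture viewer there is one more tool, called as a command line: name --argument value ..., lists and objects as JSON in quotes. servo_tool: Moves the arm, as the interface text tells. Its arguments: {"type":"object","properties":{"motion":{"type":"array"},"newtons":{"type":"number"}},"required":["motion"]}

```bash
mkdir -p pics; cat > h.py <<'E'
import numpy as np, cv2
from cell import manip
def shot(n):
    d=manip.camera(n); np.savez('pics/'+n+'.npz',**{k:d[k] for k in d})
    return d
def pts(d):
    f=d['frame'].shape[0]/2/np.tan(np.radians(d['vfov'])/2)
    z=d['range_z']; v,u=np.mgrid[:z.shape[0],:z.shape[1]]
    P=np.stack([(u-d['cx'])/f*z,(v-d['cy'])/f*z,z,np.ones_like(z)],-1)@np.array(d['cam_to_world']).T
    P=P[...,:3]; P[z<=0]=np.nan
    return P
def load(n): return dict(np.load('pics/'+n+'.npz'))
E
python3 - <<'E'
from h import *
a=shot('scene');b=shot('side')
for n,d in(('scene',a),('side',b)):
    cv2.imwrite(f'pics/{n}0.png',d['frame'][...,::-1]); print(d['vfov'],np.round(d['cam_to_world'],2).tolist(), (d['range_z']>0).mean())
print(manip.read_state())
E
```

```text
56.500153671147515 [[0.78, -0.27, 0.56, -36.58], [-0.62, -0.36, 0.7, -786.57], [0.02, -0.89, -0.45, 607.05], [0.0, 0.0, 0.0, 1.0]] 0.9957057823129252
52.54653384347979 [[-1.0, -0.04, 0.05, 524.49], [-0.06, 0.65, -0.75, 686.02], [-0.0, -0.75, -0.66, 753.75], [0.0, 0.0, 0.0, 1.0]] 0.9705059523809524
{'clock': 0.1, 'joints': array([ 1.15842076e+00,  3.00372994e-01,  1.52150989e+00, -2.28562156e-05,
        1.32072059e+00, -6.65804125e-02]), 'qd': array([-0.00061323, -0.00041397, -0.00121409,  0.00064998, -0.00144178,
       -0.00017471]), 'effort': array([ 2.93431374e-03, -5.32641256e+01, -3.53280759e+01,  7.10352603e-02,
        2.34626234e-02, -2.35839252e-05]), 'eef_pos': array([186.32251579, 517.22588512, 204.97026665]), 'eef_rot': array([-3.14058260e+00, -4.51607575e-05,  2.79580314e+00]), 'wrist_force': array([0.01842267, 0.08651711, 1.03621257]), 'moment': array([-0.02004955,  0.01994862, -0.07337803]), 'finger_force': 0.0, 'finger_gap': 94.10710972380863}
```

View pics/scene0.png

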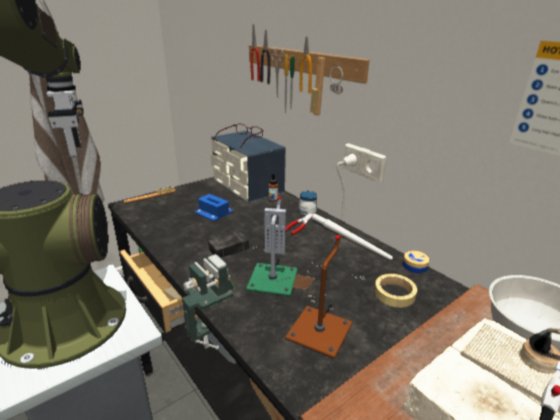

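View pics/side0.png

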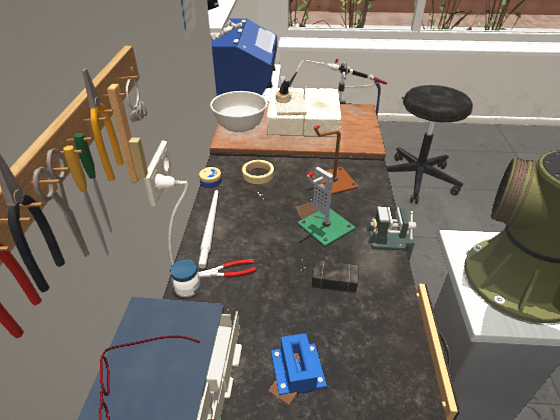

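Two things have the hanger's shape. One has a green foot and steel post (scene 273,278; side 326,226). The other is all orange-brown (scene 320,330; side 340,180). The green-footed one fits the description and carries the drawplate. The blue slotted block on a flange (scene 212,205; side 299,362) is the holder. The pliers, charcoal and tape are at side (228,270), (335,276) and (258,172). I'll confirm with a crop and measure.

```bash
python3 - <<'E'
from h import *
a,b=load('scene'),load('side')
c1=cv2.resize(a['frame'][185:300,225:345],(480,460),interpolation=cv2.INTER_CUBIC)
c2=cv2.resize(b['frame'][155:250,290:360],(340,460),interpolation=cv2.INTER_CUBIC)[:, :310]
cv2.imwrite('pics/crop.png',np.hstack([c1,c2])[...,::-1])
for n,d in(('scene',a),('side',b)):
    P=pts(d); hsv=cv2.cvtColor(d['frame'],cv2.COLOR_RGB2HSV)
    X,Y,Z=P[...,0],P[...,1],P[...,2]
    ws=(X>150)&(X<800)&(Y>-500)&(Y<700)
    g=ws&(hsv[...,0]>60)&(hsv[...,0]<95)&(hsv[...,1]>90)&(Z>0)&(Z<16)
    bl=ws&(hsv[...,0]>100)&(hsv[...,0]<125)&(hsv[...,1]>150)
    for nm,m in(('green',g),('blueflange',bl&(abs(Z-7)<4)&(Y>200)),('bluetop',bl&(abs(Z-45)<4)&(Y>200)&(Y<500))):
        q=P[m]; 
        if len(q)<10: print(n,nm,len(q));continue
        r=cv2.minAreaRect(q[:,:2].astype(np.float32)); print(n,nm,len(q),np.round(np.median(q,0),1),r)
        if nm=='green': gc=np.array(r[0])
    near=(np.hypot(X-gc[0],Y-gc[1])<95)&(Z>80)&(Z<260)
    red=near&((hsv[...,0]<8)|(hsv[...,0]>172))&(hsv[...,1]>130)
    print('red',red.sum(),np.round(np.nanmedian(P[red],0),1) if red.any() else '', np.argwhere(red).mean(0))
    pl=near&~red; q=P[pl]
    hi=q
    for k in range(5):
        c=np.median(hi,0);u,s,vt=np.linalg.svd(hi-c,full_matrices=False);nv=vt[2];dd=abs((q-c)@nv);hi=q[dd<4]
    print('plate',len(q),len(hi),'c',np.round(hi.mean(0),1),'n',np.round(nv,3),'z',np.round(np.percentile(hi[:,2],[1,99]),1))
    t=np.cross(nv,[0,0,1]);t/=np.linalg.norm(t);pr=(hi-hi.mean(0))@t;print('t',np.round(t,3),'ext',np.percentile(pr,[1,99]), 'mid',hi.mean(0)+t*np.percentile(pr,[1,99]).mean())
    for nm,m in(('yel',ws&(hsv[...,0]>15)&(hsv[...,0]<32)&(hsv[...,1]>80)&(Z>15)&(Z<35)),('dark',ws&(hsv[...,2]<60)&(Z>27)&(Z<38))):
        print(nm,m.sum(),np.round(np.median(P[m],0),1))
E
```

```text
scene green 1130 [ 437.6 -160.9   11. ] ((445.0169372558594, -150.83883666992188), (112.25294494628906, 113.26956176757812), 40.75240707397461)
scene blueflange 97 [480.4 229.3   8.8] ((496.2965087890625, 236.17938232421875), (68.24878692626953, 119.01075744628906), 61.01683807373047)
scene bluetop 160 [509.7 255.9  47.1] ((511.51953125, 258.9910888671875), (55.20170974731445, 96.51072692871094), 11.028728485107422)
red 12 [ 495.5 -110.1  201.9] [197.25       278.58333333]
plate 857 634 c [ 463.4 -138.6  137.4] n [0.72  0.694 0.001] z [ 81.4 189.6]
t [ 0.694 -0.72   0.   ] ext [-24.79449541  23.45221894] mid [ 462.88990502 -138.08469364  137.40833196]
yel 810 [ 659.6 -360.9   26.7]
dark 214 [441.2   8.7  31.3]
side green 1017 [ 443.7 -141.4    8.4] ((444.5052490234375, -151.96987915039062), (112.68971252441406, 110.90924072265625), 40.77777099609375)
side blueflange 790 [530.8 265.4   7.1] ((509.60699462890625, 259.04644775390625), (89.7027816772461, 92.84991455078125), 13.652902603149414)
side bluetop 1039 [509.2 263.3  45.1] ((509.4029235839844, 258.731201171875), (50.36967849731445, 93.8047866821289), 13.430113792419434)
red 20 [ 496.1 -106.4  198.9] [173.75 310.35]
plate 704 538 c [ 464.7 -131.3  135. ] n [0.717 0.697 0.003] z [ 81.  187.4]
t [ 0.697 -0.717  0.   ] ext [-23.1836974  27.1197721] mid [ 466.11798283 -132.72165537  134.965482  ]
yel 297 [ 665.7 -343.2   24.1]
dark 71 [419.2  57.2  29.2]
```

View pics/crop.png

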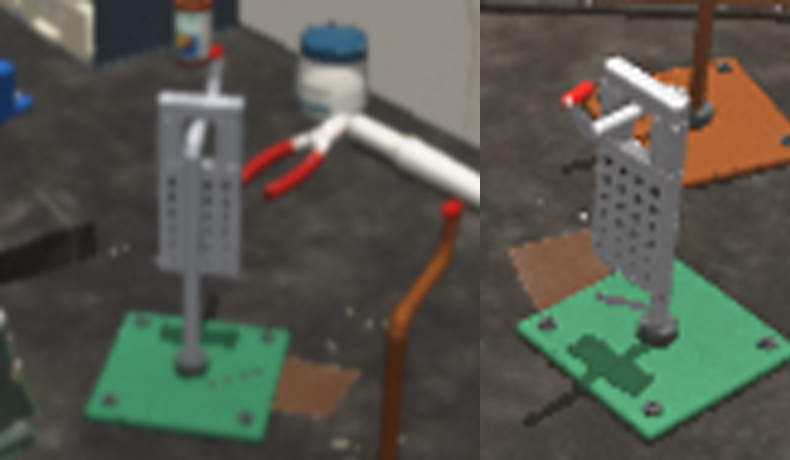

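The crop confirms it: green foot, steel post and red barb at crop (217,50), with the plate on its arm. The decoy's foot and bar are orange. The hanger origin is about (444.7, -151.4) with yaw 40.8° (0.712 rad), and the barb ray agrees at 40.2° and 67 mm. The plate sits about 26 mm along the arm, top at z≈187. The holder is at (509.5, 258.8) with its slot x axis at 13.4°.

I'll plan the path in the hanger's xz plane while the arm moves above the hanger.

servo_tool --motion '[[[0.1,-0.2,0.26,0,0,-0.1,0],[0.28,-0.66,0.26,0,0,-0.328,0],[0.28,-0.66,0.26,0,0,-0.328,0],[0.28,-0.66,0.26,0,0,-0.328,0],[0.28,-0.66,0.26,0,0,-0.328,0],[0.28,-0.66,0.26,0,0,-0.328,0],[0.28,-0.66,0.26,0,0,-0.328,0],[0.28,-0.66,0.26,0,0,-0.328,0],[0.28,-0.66,0.26,0,0,-0.328,0],[0.28,-0.66,0.26,0,0,-0.328,0]]]'

```text
clock: 1.1
eef_pos: [326.5, 187.2, 335.3]
eef_rot: [-3.142, -0.0, 1.764]
wrist_force: [-0.1, 0.3, -0.3]
finger_gap: 94.1
finger_force: 0.0
```

```bash
cat > plan.py <<'E'
import numpy as np
A=np.array([[0,170],[60,170],[74,194],[64,197.]])
B=np.vstack([np.linspace(A[i],A[i+1],60) for i in range(3)])
def clr(x,z,deg):
    t=np.radians(deg);d=B-[x,z];u=d@[np.cos(t),np.sin(t)];w=d@[-np.sin(t),np.cos(t)]
    def r(lo,hi):
        du=np.maximum(abs(u)-5,0);dw=np.maximum(np.maximum(lo-w,w-hi),0);return np.hypot(du,dw).min()-4
    return r(-93,-15),r(15,27)
if __name__=='__main__':
    for deg in(0,15,30,43): print('tilt at 26',deg,[ (z,np.round(clr(26,z,deg),1)) for z in(168,170,172)])
    for deg in(40,43,45):
        print(deg)
        for x in range(26,100,4):
            zs=np.arange(160,225,.5);c=[min(clr(x,z,deg)) for z in zs];i=int(np.argmax(c))
            ok=[z for z,k in zip(zs,c) if k>1.5 ]
            # keep the branch with the arm inside the slot
            best=max(((min(clr(x,z,deg)),z) for z in zs if z<170+max(0,(x-50))*1.2+6))
            print(x,best, end=' | ')
        print()
E
python3 plan.py
```

```text
tilt at 26 0 [(168, array([13.,  9.])), (170, array([11., 11.])), (172, array([ 9., 13.]))]
tilt at 26 15 [(168, array([11.2,  7.2])), (170, array([9.2, 9.2])), (172, array([ 7.2, 11.2]))]
tilt at 26 30 [(168, array([8.5, 4.5])), (170, array([6.5, 6.5])), (172, array([4.5, 8.5]))]
tilt at 26 43 [(168, array([5.6, 1.6])), (170, array([3.6, 3.6])), (172, array([1.6, 5.6]))]
40
26 (np.float64(4.278885791790849), np.float64(170.0)) | 30 (np.float64(4.280710767827271), np.float64(170.0)) | 34 (np.float64(4.278885791790847), np.float64(170.0)) | 38 (np.float64(4.277615710295034), np.float64(170.0)) | 42 (np.float64(4.276900778783743), np.float64(170.0)) | 46 (np.float64(4.276741141115846), np.float64(170.0)) | 50 (np.float64(4.516604028824425), np.float64(170.5)) | 54 (np.float64(5.77787926007556), np.float64(171.5)) | 58 (np.float64(7.278831691136421), np.float64(173.0)) | 62 (np.float64(7.637597713871628), np.float64(173.5)) | 66 (np.float64(4.759429028381357), np.float64(173.0)) | 70 (np.float64(4.845141012523831), np.float64(194.0)) | 74 (np.float64(6.1644535819898625), np.float64(198.
[... 1792 characters left out ...]
3), np.float64(170.5)) | 54 (np.float64(5.073203412082433), np.float64(172.0)) | 58 (np.float64(6.757359312880714), np.float64(174.0)) | 62 (np.float64(8.00126259204839), np.float64(175.0)) | 66 (np.float64(5.849242404917497), np.float64(174.0)) | 70 (np.float64(5.275054968279056), np.float64(195.0)) | 74 (np.float64(6.4289321881345245), np.float64(199.5)) | 78 (np.float64(8.425869663387655), np.float64(202.5)) | 82 (np.float64(12.169466906506521), np.float64(214.0)) | 86 (np.float64(17.945360473189403), np.float64(219.0)) | 90 (np.float64(23.715305666356432), np.float64(223.5)) | 94 (np.float64(27.62945525024152), np.float64(224.5)) | 98 (np.float64(31.113971320856812), np.float64(224.5)) |
```

servo_tool --motion '[[[0.276,-0.643,0,0,0,-0.32,0],[0.276,-0.643,0,0,0,-0.32,0],[0.276,-0.643,0,0,0,-0.32,0],[0.276,-0.643,0,0,0,-0.32,0],[0.276,-0.643,0,0,0,-0.32,0],[0.276,-0.643,0,0,0,-0.32,0],[0.276,-0.643,0,0,0,-0.32,0],[0.276,-0.643,0,0,0,-0.32,0],[0.276,-0.643,0,0,0,-0.32,0]]]'

```text
clock: 2.0
eef_pos: [464.8, -133.3, 334.2]
eef_rot: [-3.139, 0.001, 0.761]
wrist_force: [-0.3, 0.9, 0.9]
finger_gap: 94.2
finger_force: 0.0
```

```bash
python3 - <<'E'
from plan import *
for deg in(41,43,45):
  for w0 in(-1,0,1):
    t=np.radians(deg);p=np.array([58,173.5])+w0*np.array([-np.sin(t),np.cos(t)])
    print(deg,w0,[np.round(clr(*(p+s*np.array([np.cos(t),np.sin(t)])),deg),1).tolist() for s in range(0,40,4)])
print('shift with tilt 25:',[np.round(clr(x,171,25),1).tolist() for x in(26,34,42,48,54,58)],[np.round(clr(58,173,d),1).tolist() for d in(25,30,35,40)])
E
python3 - <<'E'
from h import *
s=manip.read_state();print(s['eef_pos'],s['eef_rot'],s['joints'])
d=shot('wrist');P=pts(d);cv2.imwrite('pics/w1.png',d['frame'][...,::-1])
m=(abs(P[...,2]-186)<5)&(np.hypot(P[...,0]-464,P[...,1]+134)<60)
q=P[m];print(len(q),cv2.minAreaRect(q[:,:2].astype(np.float32)),np.median(q,0))
E
```

```text
41 -1 [[8.0, 6.8], [8.0, 6.9], [8.6, 2.9], [9.9, -1.0], [11.2, -3.8], [12.5, -3.8], [13.8, -3.8], [15.1, -1.3], [16.3, 2.1], [17.6, 5.5]]
41 0 [[7.0, 7.5], [7.0, 7.0], [7.7, 3.0], [9.0, -0.8], [10.2, -2.8], [11.5, -2.8], [12.8, -2.8], [14.1, -0.8], [15.4, 2.6], [16.7, 6.0]]
41 1 [[6.0, 8.3], [6.0, 7.2], [6.7, 3.3], [8.0, -0.3], [9.3, -1.8], [10.6, -1.8], [11.9, -1.8], [13.2, -0.2], [14.4, 3.1], [15.7, 6.5]]
43 -1 [[8.1, 6.3], [8.1, 7.5], [8.7, 3.5], [9.8, -0.5], [11.0, -3.1], [12.2, -3.1], [13.3, -3.1], [14.5, -1.3], [15.6, 2.1], [16.8, 5.6]]
43 0 [[7.1, 7.1], [7.1, 7.6], [7.7, 3.7], [8.9, -0.1], [10.0, -2.1], [11.2, -2.1], [12.3, -2.1], [13.5, -0.8], [14.7, 2.6], [15.8, 6.1]]
43 1 [[6.1, 7.8], [6.1, 7.8], [6.8, 4.0], [7.9, 0.5], [9.1, -1.1], [10.2, -1.1], [11.4, -1.1], [12.5, -0.1], [13.7, 3.2], [14.8, 6.6]]
45 -1 [[8.1, 5.9], [8.1, 8.0], [8.7, 4.0], [9.8, 0.2], [10.8, -2.4], [11.8, -2.4], [12.8, -2.4], [13.8, -1.3], [14.9, 2.2], [15.9, 5.7]]
45 0 [[7.1, 6.6], [7.1, 8.1], [7.8, 4.3], [8.8, 0.7], [9.8, -1.4], [10.8, -1.4], [11.9, -1.4], [12.9, -0.6], [13.9, 2.7], [14.9, 6.2]]
45 1 [[6.1, 7.3], [6.1, 8.4], [6.8, 4.7], [7.8, 1.3], [8.8, -0.4], [9.9, -0.4], [10.9, -0.4], [11.9, 0.2], [12.9, 3.1], [13.9, 6.6]]
shift with tilt 25: [[6.5, 8.5], [6.5, 8.5], [6.5, 8.5], [6.5, 8.5], [7.6, 8.5], [9.2, 7.4]] [[7.4, 6.6], [7.4, 8.2], [7.4, 8.4], [7.4, 7.3]]
[ 464.80041408 -133.26339545  334.21447437] [-3.13932116e+00  8.11382183e-04  7.61135352e-01] [-3.55137742e-01  8.28905605e-02  1.48387262e+00  2.68268192e-04
  1.57722657e+00  4.54525558e-01]
598 ((464.0249938964844, -134.49343872070312), (10.263558387756348, 49.00090789794922), 43.71444320678711) [ 464.36898049 -134.32370988  185.82699082]
```

servo_tool --motion '[[[-0.002,-0.002,-0.1,0,0,0,0],[-0.002,-0.002,-0.2,0,0,0,0],[-0.002,-0.002,-0.3,0,0,0,0],[-0.002,-0.002,-0.36,0,0,0,0],[-0.002,-0.002,-0.388,0,0,0,0],[-0.002,-0.002,-0.388,0,0,0,0],[-0.002,-0.002,-0.388,0,0,0,0]]]'

```text
clock: 2.75
eef_pos: [463.8, -133.9, 142.4]
eef_rot: [3.141, -0.001, 0.762]
wrist_force: [0.2, 0.1, -0.5]
finger_gap: 94.3
finger_force: 0.0
```

```bash
python3 - <<'E'
from h import *
from plan import clr
s=manip.read_state();print(s['eef_pos'],s['eef_rot'])
d=load('wrist');P=pts(d);hsv=cv2.cvtColor(d['frame'],cv2.COLOR_RGB2HSV)
O=np.array([444.7,-151.4]);a=.712;ex=np.array([np.cos(a),np.sin(a)]);ey=np.array([-ex[1],ex[0]])
h=np.stack([(P[...,:2]-O)@ex,(P[...,:2]-O)@ey,P[...,2]],-1)
m=(h[...,0]>33)&(h[...,0]<58)&(abs(h[...,1])<9)&(abs(h[...,2]-173)<6)
q=h[m];print('arm',len(q),np.polyfit(q[:,0],q[:,1],1),np.median(q,0))
r=(h[...,2]>185)&(h[...,2]<210)&(abs(h[...,1])<15)&(h[...,0]>50)&(h[...,0]<90)
q=h[r];print('hook',len(q),np.round(np.percentile(q,[2,50,98],axis=0),1))
g=(hsv[...,0]>60)&(hsv[...,0]<95)&(hsv[...,1]>90)&(h[...,2]>2)&(h[...,2]<14)
print('foot',cv2.minAreaRect(P[g][:,:2].astype(np.float32)))
t=np.radians(43);W=np.array([-np.sin(t),np.cos(t)]);U=np.array([np.cos(t),np.sin(t)])
for sx,w in((0,0),(4,2),(8,4),(12,5.5),(16,6),(20,6),(24,6),(28,6),(36,6),(50,6)):
    p=np.array([58,173.5])+sx*U+w*W;print(sx,w,p.round(1),np.round(clr(*p,43),1))
E
```

```text
[ 463.81588534 -133.93384675  142.41940821] [ 3.14066312e+00 -5.37082342e-04  7.62354118e-01]
arm 208 [ 0.00189591 -0.19502588] [ 4.53761046e+01 -1.66566408e-01  1.73407636e+02]
hook 173 [[ 6.110e+01 -3.900e+00  1.949e+02]
 [ 6.940e+01 -1.000e-01  1.990e+02]
 [ 7.740e+01  3.400e+00  2.020e+02]]
foot ((444.9910583496094, -151.4430389404297), (109.21835327148438, 108.52330780029297), 40.9144172668457)
0 0 [ 58.  173.5] [7.1 7.1]
4 2 [ 59.6 177.7] [5.1 8.1]
8 4 [ 61.1 181.9] [3.9 5.5]
12 5.5 [ 63.  185.7] [3.6 4.2]
16 6 [ 65.6 188.8] [4.3 3.9]
20 6 [ 68.5 191.5] [5.4 3.9]
24 6 [ 71.5 194.3] [6.6 3.9]
28 6 [ 74.4 197. ] [7.8 4.3]
36 6 [ 80.2 202.4] [10.1  9.2]
50 6 [ 90.5 212. ] [19.3 21.2]
```

The hanger frame holds in the wrist view: arm offset below 0.2 mm, slope 0.002, hook x 61–77, z 195–202. Gripping now.

servo_tool --motion '[[[0,0,0,0,0,0,0.3],[0,0,0,0,0,0,0.6],[0,0,0,0,0,0,0.6],[0,0,0,0,0,0,0.6],[0,0,0,0,0,0,0.6],[0,0,0,0,0,0,0.6],[0,0,0,0,0,0,0.6]]]' --newtons 50

```text
clock: 3.45
eef_pos: [463.4, -135.1, 141.5]
eef_rot: [-3.142, -0.0, 0.76]
wrist_force: [0.2, 0.5, 0.5]
finger_gap: 49.6
finger_force: 50.0
```

servo_tool --motion '[[[0,0,0.011,0,0,0,0.6],[0,0,0.022,0,0,-0.008,0.6],[0,0,0.022,0,0,-0.015,0.6],[0,0,0.022,0,0,-0.015,0.6],[0,0,0.022,0,0,-0.015,0.6]]]'

```text
clock: 3.95
eef_pos: [463.3, -135.0, 152.3]
eef_rot: [-3.141, 0.0, 0.713]
wrist_force: [0.4, 0.7, -1.6]
finger_gap: 49.3
finger_force: 50.0
```

```bash
cat > way.py <<'E'
import numpy as np
a=.713;ex=np.array([np.cos(a),np.sin(a),0]);ey=np.array([-ex[1],ex[0],0]);ez=np.array([0,0,1.])
def tcp(x,z,deg):
    t=np.radians(deg);return (x+18*np.sin(t))*ex+(z-18*np.cos(t))*ez
def rows(start,W):
    for w in W:
        d=(tcp(*w)-tcp(*start))/500; r=-np.radians(w[2]-start[2])*ey/np.pi
        print(w,np.round(np.r_[d,r],4).tolist())
E
python3 - <<'E'
from way import *
from plan import clr
A=[(28,170.5,6),(34,171,13),(42,171,19),(50,172,25),(56,173,32),(58,173.5,38),(58,173.5,43)]
for w in A: print(np.round(clr(*w),1),end='')
print();rows((25.5,170,0),A)
print('B');rows((58,173.5,43),[(59.6,177.7,43),(61.1,181.9,43),(63,185.7,43),(65.6,188.8,43),(68.5,191.5,43),(71.5,194.3,43),(74.4,197,43),(80.2,202.4,43),(90.5,212,43),(120,240,43)])
from h import *
s=manip.read_state();print(s['eef_pos'],s['eef_rot'],s['wrist_force'])
d=shot('side');P=pts(d)
O=np.array([444.85,-151.4,0]);h=np.stack([(P-O)@ex,(P-O)@ey,P[...,2]],-1)
m=(abs(h[...,1])<23)&(h[...,0]>10)&(h[...,0]<50)&(h[...,2]>70)&(h[...,2]<140)
q=h[m];print(len(q),np.percentile(q[:,2],[1,99]),np.median(q,0),np.polyfit(q[:,2],q[:,0],1))
cv2.imwrite('pics/s1.png',cv2.resize(d['frame'][120:260,260:400],(560,560))[...,::-1])
E
```

```text
[ 9.9 10.9][ 8.5 10.5][7.6 9.6][5.5 9.5][6.3 9.1][7.  8.2][7.1 7.1]
(28, 170.5, 6) [0.0066, 0.0057, 0.0012, 0.0218, -0.0252, -0.0]
(34, 171, 13) [0.019, 0.0164, 0.0029, 0.0472, -0.0546, -0.0]
(42, 171, 19) [0.0338, 0.0293, 0.004, 0.069, -0.0798, -0.0]
(50, 172, 25) [0.0486, 0.042, 0.0074, 0.0908, -0.1051, -0.0]
(56, 173, 32) [0.0606, 0.0524, 0.0115, 0.1163, -0.1345, -0.0]
(58, 173.5, 38) [0.0659, 0.057, 0.0146, 0.1381, -0.1597, -0.0]
(58, 173.5, 43) [0.0677, 0.0586, 0.0167, 0.1563, -0.1807, -0.0]
B
(59.6, 177.7, 43) [0.0024, 0.0021, 0.0084, 0.0, -0.0, -0.0]
(61.1, 181.9, 43) [0.0047, 0.0041, 0.0168, 0.0, -0.0, -0.0]
(63, 185.7, 43) [0.0076, 0.0065, 0.0244, 0.0, -0.0, -0.0]
(65.6, 188.8, 43) [0.0115, 0.0099, 0.0306, 0.0, -0.0, -0.0]
(68.5, 191.5, 43) [0.0159, 0.0137, 0.036, 0.0, -0.0, -0.0]
(71.5, 194.3, 43) [0.0204, 0.0177, 0.0416, 0.0, -0.0, -0.0]
(74.4, 197, 43) [0.0248, 0.0215, 0.047, 0.0, -0.0, -0.0]
(80.2, 202.4, 43) [0.0336, 0.029, 0.0578, 0.0, -0.0, -0.0]
(90.5, 212, 43) [0.0492, 0.0425, 0.077, 0.0, -0.0, -0.0]
(120, 240, 43) [0.0938, 0.0811, 0.133, 0.0, -0.0, -0.0]
[ 463.32004154 -135.0334477   152.30953393] [-3.14135088e+00  1.16076262e-04  7.12913567e-01] [ 0.39705845  0.68874363 -1.58675437]
264 [ 77.63572078 139.03836239] [ 28.5702753    1.75232733 110.42510964] [9.14609538e-03 2.75987622e+01]
```

View pics/s1.png

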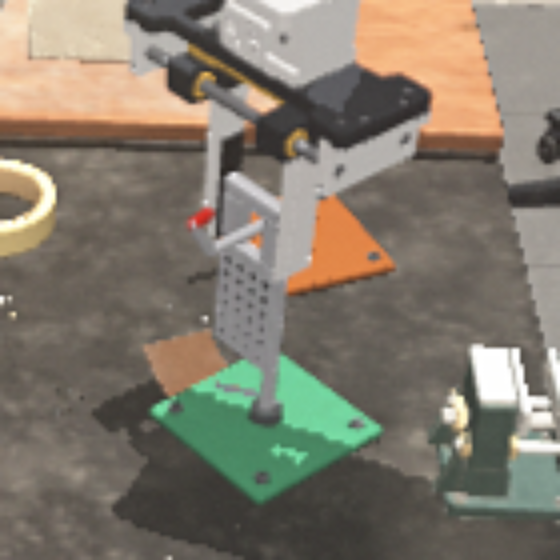

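The plate is lifted about 11 mm and square between the fingers (crop 250,280), with the bar mid-slot (240,235). Its underside measures about 77 mm. Now tilting while moving out.

servo_tool --motion '[[[0.007,0.006,0.001,0.022,-0.025,0,0.6],[0.019,0.016,0.003,0.047,-0.055,0,0.6],[0.034,0.029,0.004,0.069,-0.08,0,0.6],[0.049,0.042,0.007,0.091,-0.105,0,0.6],[0.061,0.052,0.012,0.116,-0.134,0,0.6],[0.066,0.057,0.015,0.138,-0.16,0,0.6],[0.068,0.059,0.017,0.156,-0.181,0,0.6],[0.068,0.059,0.017,0.156,-0.181,0,0.6],[0.068,0.059,0.017,0.156,-0.181,0,0.6],[0.068,0.059,0.017,0.156,-0.181,0,0.6]]]'

```text
clock: 5.0
eef_pos: [497.7, -105.6, 161.3]
eef_rot: [3.139, -0.749, 0.715]
wrist_force: [0.8, 0.3, -1.4]
finger_gap: 49.7
finger_force: 50.0
```

```bash
python3 - <<'E'
from way import *
from h import *
from scipy.spatial.transform import Rotation as R
s=manip.read_state();print(s['eef_pos'],s['wrist_force'],s['joints'])
O=np.array([444.85,-151.4,0]);r=R.from_euler('xyz',s['eef_rot']).as_matrix()
for v in r.T: print(np.round([v@ex,v@ey,v[2]],3))
p=s['eef_pos']-O;print('tcp h',p@ex,p@ey,p[2],'want',tcp(58,173.5,43)@ex,tcp(58,173.5,43)[2])
d=shot('side');P=pts(d);h=np.stack([(P-O)@ex,(P-O)@ey,P[...,2]],-1)
t=np.radians(43);u=(h[...,0]-58)*np.cos(t)+(h[...,2]-173.5)*np.sin(t);w=-(h[...,0]-58)*np.sin(t)+(h[...,2]-173.5)*np.cos(t)
m=(abs(h[...,1])<22)&(abs(u)<20)&(w<-22)&(w>-110);print(m.sum(),np.polyfit(w[m],u[m],1),np.percentile(w[m],[1,99]),np.median(u[m]))
cv2.imwrite('pics/s2.png',cv2.resize(d['frame'][120:260,260:400],(560,560))[...,::-1])
E
```

```text
[ 497.67681069 -105.55499461  161.25164147] [ 0.81221597  0.29888434 -1.42996839] [-0.64912488  0.16652778  1.98589362  0.89475919  1.02239809 -0.29514234]
[0.733 0.001 0.681]
[ 0.    -1.     0.002]
[ 0.681 -0.001 -0.733]
tcp h 69.94584566401453 0.12296840492881038 161.25164146662894 want 70.27597048112497 160.33563337085494
461 [4.12940846e-04 5.01719119e+00] [-90.3006508 -22.8602299] 5.003085391534029
```

View pics/s2.png

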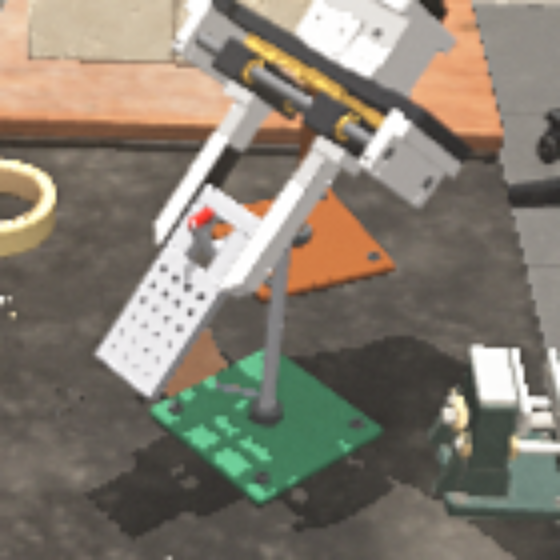

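The plate follows the tool without slipping: face at u=5.0, slope 0, tilt 43°. The barb shows through the slot at crop (203,215). Forces are only the plate's weight. Working it out along the planned line.

servo_tool --motion '[[[0.002,0.002,0.008,0,0,0,0.6],[0.005,0.004,0.017,0,0,0,0.6],[0.008,0.007,0.024,0,0,0,0.6],[0.012,0.01,0.031,0,0,0,0.6],[0.016,0.014,0.036,0,0,0,0.6],[0.02,0.018,0.042,0,0,0,0.6],[0.025,0.022,0.047,0,0,0,0.6],[0.034,0.029,0.058,0,0,0,0.6],[0.049,0.042,0.077,0,0,0,0.6],[0.072,0.062,0.106,0,0,0,0.6]]]'

```text
clock: 6.05
eef_pos: [533.6, -74.3, 214.1]
eef_rot: [-3.141, -0.75, 0.712]
wrist_force: [-0.1, -0.8, -2.7]
finger_gap: 49.9
finger_force: 50.0
```

servo_tool --motion '[[[0.08,0.07,0.09,0,0,0,0.6],[0.12,0.12,0.14,0,0,0,0.6],[0.12,0.18,0.18,0,0,0,0.6],[0.12,0.18,0.18,-0.035,0.04,0,0.6],[0.12,0.18,0.18,-0.07,0.08,0,0.6],[0.12,0.18,0.18,-0.105,0.12,0,0.6],[0.12,0.18,0.18,-0.135,0.155,0,0.6],[0.12,0.18,0.18,-0.156,0.181,0,0.6],[0.12,0.18,0.18,-0.156,0.181,0,0.6],[0.12,0.18,0.18,-0.156,0.181,0,0.6]]]'

```text
clock: 7.05
eef_pos: [593.8, 16.3, 303.3]
eef_rot: [-3.141, -0.002, 0.714]
wrist_force: [-0.9, -0.5, -2.7]
finger_gap: 49.8
finger_force: 50.0
```

servo_tool --motion '[[[-0.168,0.485,-0.1,0,0,-0.1525,0.6],[-0.168,0.485,-0.1,0,0,-0.1525,0.6],[-0.168,0.485,-0.1,0,0,-0.1525,0.6],[-0.168,0.485,-0.176,0,0,-0.1525,0.6],[-0.168,0.485,-0.176,0,0,-0.1525,0.6],[-0.168,0.485,-0.176,0,0,-0.1525,0.6],[-0.168,0.485,-0.176,0,0,-0.1525,0.6],[-0.168,0.485,-0.176,0,0,-0.1525,0.6]]]'

```text
clock: 7.85
eef_pos: [509.3, 257.6, 216.5]
eef_rot: [-3.14, -0.002, 0.234]
wrist_force: [-0.4, -0.7, -1.7]
finger_gap: 49.7
finger_force: 50.0
```

```bash
python3 - <<'E'
from h import *
s=manip.read_state();print(s['eef_pos'],s['eef_rot'],s['wrist_force'])
d=shot('side');P=pts(d);hsv=cv2.cvtColor(d['frame'],cv2.COLOR_RGB2HSV)
H=np.array([509.5,258.8]);a=.234;ex=np.array([np.cos(a),np.sin(a)]);ey=np.array([-ex[1],ex[0]])
h=np.stack([(P[...,:2]-H)@ex,(P[...,:2]-H)@ey,P[...,2]],-1)
m=(abs(h[...,0])<30)&(abs(h[...,1])<40)&(h[...,2]>90)&(h[...,2]<190)&(hsv[...,1]<60)
ys,xs=np.nonzero(m);print(m.sum(),xs.min(),xs.max(),ys.min(),ys.max())
q=h[m];print(np.percentile(q,[1,50,99],axis=0).round(1))
for lo in range(100,190,20):
    k=q[(q[:,2]>lo)&(q[:,2]<lo+20)]
    if len(k)>9: print(lo,len(k),np.median(k[:,0]).round(1),np.percentile(k[:,1],[2,98]).round(1),np.polyfit(k[:,1],k[:,0],1).round(3))
cv2.imwrite('pics/s3.png',cv2.resize(d['frame'][230:410,200:400],(800,600))[...,::-1] if 0 else cv2.resize(d['frame'][210:420,180:420],(685,600))[...,::-1])
E
```

```text
[509.32272155 257.61307021 216.49915335] [-3.14015416e+00 -1.63992560e-03  2.33723274e-01] [-0.44062269 -0.67812721 -1.71265064]
221 295 308 301 336
[[ -5.6 -24.9 143.4]
 [  3.9  18.3 165.7]
 [  4.6  24.2 188.9]]
140 80 3.9 [-25.1  23.9] [-0.102  3.043]
160 96 3.9 [-20.1  24.1] [-0.122  3.147]
180 45 3.8 [-15.7  24.3] [-0.135  3.385]
```

View pics/s3.png

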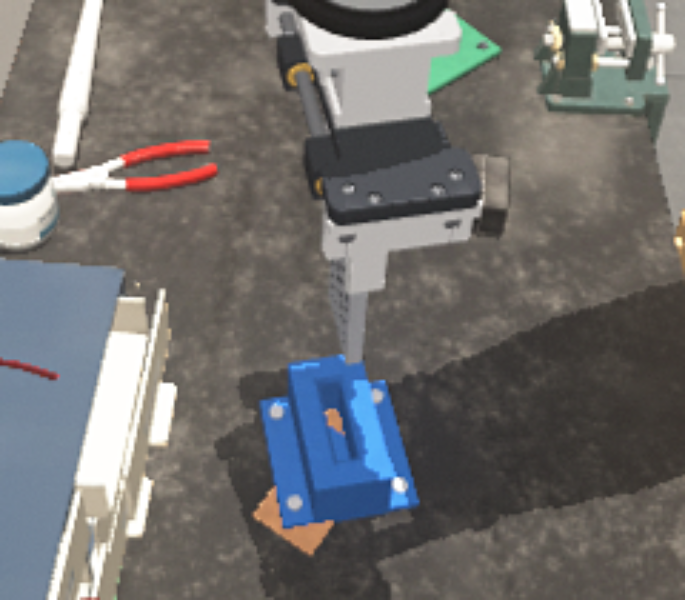

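```bash
python3 - <<'E'
from h import *
d=load('side');P=pts(d);hsv=cv2.cvtColor(d['frame'],cv2.COLOR_RGB2HSV)
H=np.array([509.5,258.8]);a=.234;ex=np.array([np.cos(a),np.sin(a)]);ey=np.array([-ex[1],ex[0]])
h=np.stack([(P[...,:2]-H)@ex,(P[...,:2]-H)@ey,P[...,2]],-1)
s=(abs(h[...,0])<8)&(abs(h[...,1])<30)&(h[...,2]<25);br=s&((hsv[...,0]<30)|(hsv[...,0]>170))
print('inside',s.sum(),np.percentile(h[s],[2,50,98],axis=0).round(1));print('brown',br.sum(),h[br].round(1)[::4].tolist(),d['frame'][br][::6].tolist())
top=(abs(h[...,2]-45)<2.5)&(abs(h[...,0])<28)&(abs(h[...,1])<50);q=h[top]
print('outer',np.percentile(q,[1,99],axis=0).round(1))
for y in(-20,-10,0,10): 
    k=q[abs(q[:,1]-y)<5];l=k[k[:,0]<0][:,0].max();r=k[k[:,0]>0][:,0].min();print(y,l.round(1),r.round(1))
k=q[abs(q[:,0])<5];print('y edges',k[k[:,1]<0][:,1].max(),k[k[:,1]>0][:,1].min() if (k[:,1]>0).any() else '')
E
```

```text
inside 131 [[ -7.5 -29.3   4.4]
 [ -4.1 -12.3   9.3]
 [  1.5  10.5  24.1]]
brown 33 [[-0.5, -27.5, 10.7], [-0.2, -26.2, 9.4], [0.1, -24.7, 8.3], [0.6, -22.4, 8.6], [-6.5, -18.9, 12.3], [-4.5, -18.5, 9.9], [-2.2, -16.8, 9.8], [-3.8, -15.1, 8.6], [-6.6, -9.7, 9.7]] [[211, 155, 117], [202, 143, 103], [200, 141, 94], [198, 138, 99], [202, 142, 98], [206, 139, 90]]
outer [[-24.7 -45.1  42.7]
 [ 24.7  45.7  47.3]]
-20 -7.0 7.5
-10 -7.8 8.1
0 -7.5 7.2
10 -7.5 7.8
y edges -27.874133253325574 27.654920447671067
```

The slot floor reads 8–10 mm, about right for the 7 mm floor, so the brown patch is only its surface. The walls at ±7.5 and ends at ±27.8 confirm the holder frame. The plate is about 0.8 mm off in x and 0.4 mm in y, so I'll correct that and lower to just above the mouth.

servo_tool --motion '[[[0.0014,0.001,-0.08,0,0,0,0.6],[0.0014,0.001,-0.15,0,0,0,0.6],[0.0014,0.001,-0.175,0,0,0,0.6],[0.0014,0.001,-0.175,0,0,0,0.6],[0.0014,0.001,-0.175,0,0,0,0.6]]]'

```text
clock: 8.4
eef_pos: [511.2, 258.3, 130.4]
eef_rot: [-3.141, -0.003, 0.233]
wrist_force: [-0.3, 0.7, -2.0]
finger_gap: 49.7
finger_force: 50.0
```

servo_tool --motion '[[[0,0,-0.01,0,0,0,0.6],[0,0,-0.02,0,0,0,0.6],[0,0,-0.03,0,0,0,0.6],[0,0,-0.04,0,0,0,0.6],[0,0,-0.04,0,0,0,0.6]]]'

```text
clock: 8.9
eef_pos: [509.8, 258.3, 107.6]
eef_rot: [3.141, 0.001, 0.234]
wrist_force: [0.0, 0.5, -1.8]
finger_gap: 49.7
finger_force: 50.0
```

servo_tool --motion '[[[0,0,-0.01,0,0,0,0.6],[0,0,-0.02,0,0,0,0.6],[0,0,-0.03,0,0,0,0.6],[0,0,-0.04,0,0,0,0.6],[0,0,-0.044,0,0,0,0.6],[0,0,-0.044,0,0,0,0.6]]]'

```text
clock: 9.5
eef_pos: [510.0, 258.4, 86.1]
eef_rot: [3.142, 0.001, 0.234]
wrist_force: [0.1, 1.2, -1.8]
finger_gap: 49.6
finger_force: 50.0
```

Continue in 1 mm steps, watching for contact.

servo_tool --motion '[[[0,0,-0.002,0,0,0,0.6],[0,0,-0.004,0,0,0,0.6],[0,0,-0.006,0,0,0,0.6],[0,0,-0.006,0,0,0,0.6]]]'

```text
clock: 9.9
eef_pos: [510.1, 258.4, 83.4]
eef_rot: [3.142, 0.0, 0.234]
wrist_force: [-0.3, 0.2, -2.1]
finger_gap: 50.0
finger_force: 50.0
```

servo_tool --motion '[[[0,0,-0.001,0,0,0,0.6],[0,0,-0.002,0,0,0,0.6],[0,0,-0.002,0,0,0,0.6]]]'

```text
clock: 10.2
eef_pos: [510.2, 258.5, 82.6]
eef_rot: [-3.142, -0.0, 0.234]
wrist_force: [-0.5, 1.1, -0.4]
finger_gap: 49.7
finger_force: 50.0
```

servo_tool --motion '[[[0,0,-0.001,0,0,0,0.6],[0,0,-0.002,0,0,0,0.6],[0,0,-0.002,0,0,0,0.6]]]'

```text
clock: 10.5
eef_pos: [510.4, 258.5, 82.6]
eef_rot: [-3.141, -0.001, 0.234]
wrist_force: [-3.7, -2.0, 11.6]
finger_gap: 49.5
finger_force: 50.0
```

```bash
python3 - <<'E'
from h import *
s=manip.read_state();print(s['eef_pos'],s['wrist_force'])
d=shot('wrist');P=pts(d)
m=(np.hypot(P[...,0]-509.5,P[...,1]-258.8)<32)&(P[...,2]>110)&(P[...,2]<145)
q=P[m];print(len(q));
if len(q)>9: print(np.percentile(q,[2,50,98],axis=0).round(1))
E
```

```text
[510.38965866 258.54983637  82.59626775] [-3.69774068 -2.02863724 11.56792878]
6112
[[501.2 232.7 111.3]
 [512.7 259.4 126.8]
 [526.  289.5 143.6]]
```

Floor contact: 11.6 N upward, TCP stopped at 82.6, plate top at 126.8 against 127 expected. Releasing and withdrawing.

servo_tool --motion '[[[0,0,0.001,0,0,0,0.6],[0,0,0.001,0,0,0,0.3],[0,0,0.001,0,0,0,0.1],[0,0,0.001,0,0,0,0],[0,0,0.001,0,0,0,0],[0,0,0.001,0,0,0,0]]]'

```text
clock: 11.15
eef_pos: [510.1, 258.4, 81.9]
eef_rot: [-3.142, 0.0, 0.234]
wrist_force: [-0.9, 0.9, 0.5]
finger_gap: 86.0
finger_force: 0.0
```

servo_tool --motion '[[[0,0,0.05,0,0,0,0],[0,0,0.12,0,0,0,0],[0,0,0.2,0,0,0,0],[0,0,0.3,0,0,0,0],[0,0,0.36,0,0,0,0],[0,0,0.36,0,0,0,0],[0,0,0.36,0,0,0,0]]]'

```text
clock: 11.85
eef_pos: [510.1, 258.4, 261.7]
eef_rot: [-3.142, -0.0, 0.234]
wrist_force: [0.5, 0.0, -0.0]
finger_gap: 94.1
finger_force: 0.0
```

```bash
python3 - <<'E'
from h import *
s=manip.read_state();print(s['eef_pos'],s['wrist_force'],s['finger_force'],s['finger_gap'])
d=shot('wrist');P=pts(d)
m=(np.hypot(P[...,0]-509.5,P[...,1]-258.8)<40)&(abs(P[...,2]-127)<6)
q=P[m];print(len(q),np.median(q,0),cv2.minAreaRect(q[:,:2].astype(np.float32)))
cv2.imwrite('pics/s4.png',np.hstack([d['frame'][::1,::1]])[...,::-1])
E
```

```text
[510.07332179 258.41886275 261.72539537] [ 0.48484692  0.01352884 -0.04770843] 0.0 94.09627316617645
662 [511.14418131 259.47065881 126.87436739] ((510.658447265625, 259.2904968261719), (9.756683349609375, 49.81521987915039), 13.349818229675293)
```

View pics/s4.png

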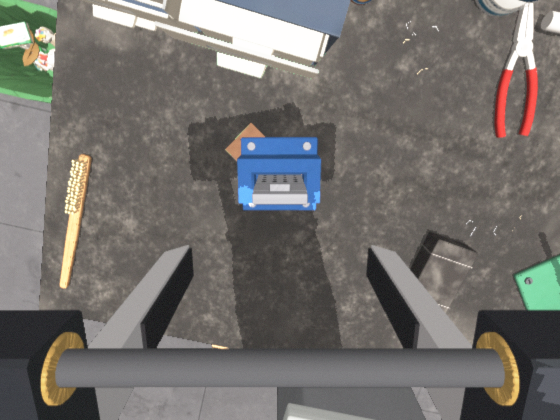

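The plate stands in the holder's slot at pixel (279,190). Its top is at z 126.9, centred within about 1.3 mm. The gripper is clear, and the pliers and charcoal look undisturbed. Handing in.

```bash
python3 -c "
from cell import manip
print(manip.sign_off())"
```

```text
the job is handed in; nothing more can be done
None
```

The job is handed in: the drawplate came off the barbed hanger with no force spike at the wrist readings and now stands released at the bottom of the blue holder's slot, holes down and within about 1.3 mm of its centre; the arm touched none of the bystanders, and no verdict came back at sign-off.

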